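# Clamp the probe head of a board test jig and lock it with its keeper

### The job

Get the board in the test jig ready for probing: press the sprung blue probe head down into its housing, keep it pressed, and slide the orange keeper fully home over its end, so that the head stays trapped when you let go. The probes and the keeper are delicate: never push on either with more than about 25 N, and leave the other things on the bench where they are.

Things in the scene. Friction and masses are not known exactly. Their poses are not given: they have to be found in the camera images.
- jig_mark (a point): Centre of the top of the jig's white base plate (130 x 200 x 12 mm, fixed; point 12 mm above the bench). z up, y = the way the keeper slides home. On it stands a grey cassette (x +-48, y +-80 mm, top z = 59 mm) with head and keeper. All mm here are in this frame at the cassette's middle setting; it really sits up to 9 mm higher or lower and up to 3 mm off along y, unmeasured: feel for it.
- press_spot (a point): Middle-setting place to press the blue head's top, at x 0, y -14, z 56 mm of jig_mark, between the keeper's rear web and its push bar. Fixed to the base, so it does not follow the cassette's true height (+-9 mm). The head is a flat block, x +-22, y -40 to +44 mm; it may be pressed anywhere on top with shut fingers, and they may slide along it.
- bar_spot (a point): Middle-setting centre of the near face of the keeper's black push bar at keeper value 0 (x 0, y 8, z 68 mm of jig_mark; fixed to the base, so it does not follow). The bar crosses over the head, y 8 to 16, z 62 to 74 mm, 54 mm clear between its uprights. Fingers pressing the head can push this face along +y.
- head (a joint): Press depth of the blue head in m: 0 up (top at z = 56 mm), 0.010 at its rubber-cushioned stop, which gives little (about 8 N per mm more). Its spring takes about 5 N to start, 11.5 N at 8 mm, 13 N at the stop. More than 8 mm down it clears the keeper; at less, the keeper's rear web (its closed rear end) runs into the head's end. Trapped by the keeper it rests about 8 mm down.
- keeper (a joint): Slide of the orange keeper along +y in m: starts at 0 to 0.006, end stop (fully home) 0.028. A U-shaped plate 78 mm wide, 5 thick (z 48 to 53 mm), in rails, dragging about 2 N; the push bar is part of it. At 0 its rear web lies at y -74 to -48 mm. Home, the web covers the last 20 mm of the pressed head and stays by itself.
- spool_mid (a point): Centre of a loose blue solder spool standing beside the jig (50 mm across, 30 mm high): a bystander.
- module_mid (a point): Centre of a loose small green circuit module beside the jig (50 x 70 x 10 mm), a bystander.
- heatsink_mid (a point): Centre of a loose finned aluminium heat sink off the jig's +y end (36 x 36 x 24 mm), a bystander.
- driver: Loose red-handled screwdriver beside the jig (160 mm long); the origin is on its underside, a bystander.
- pliers_mid (a point): Loose red-handled pliers (150 mm long), a bystander; the point is at the pivot.
- multimeter_mid (a point): Centre of a loose red multimeter lying flat (180 x 85 x 40 mm), a bystander.
- partsbox_mid (a point): Centre of a loose clear parts box (120 x 170 x 45 mm), a bystander.

How it is judged:
By the outcome, as a careful person would: the job done as asked, in the order asked, and still so for the second after the job is handed in, with the robot touching nothing.
It also fails if it takes over 64 s, if anything falls off the work surface, if the arm or the gripper's body presses on something with over 40 N, if the wrist force passes 120 N, or if a joint passes its speed limit or range.

### The arm

A 6-joint arm with a two-finger parallel gripper is mounted at the origin on the work surface. World frame = base frame: x ahead of the robot, y to its left, z up, the work surface at z = 0. Lengths are in m, angles in degrees, forces in N, time in s.
With the tool pointing down it reaches from about 0.3 to 0.75 m from the base axis. Payload 8.5 kg.
Tool frame: the origin (TCP) lies on the centre line of the jaws, within the pads' length; the fingertips stand 19 mm ahead of it and the grasp point (between the pads) is the TCP; z points along the fingers, x is the direction in which the jaws open and shut, and the axes are right-handed (so a half turn about z gives the same grasp; the last joint's range is limited). The gripper opens to 85 mm and grips with 20 to 120 N. Pads are 22 mm wide; open, the fingers measure 114 mm over their backs; the gripper's body (76 mm by 85 mm) begins 54 mm behind the grasp point. The pads swing forward as they close: fully open they stand 13 mm farther back than shut.
Start: joints at [-86.534, 21.807, 74.336, -0, 83.858, -12.336], TCP at [0.15, -0.529, 0.25] pointing down, gripper open.
Joint ranges: [-178.18, 178.18], [-50.72, 133.34], [12.68, 142.11], [-81.47, 261.47], [9.98, 163.14], [-165.26, 165.26]. Speed limits (degrees/s): [136.94, 136.94, 180, 180, 180, 180].

### API

Orientations are given as a 3x3 rotation matrix whose columns are the frame's x, y, z axes.
In Python, from rig import env, cams, order gives the robot as it stands.
- The arm moves only by the tool step_arm, never from a script. Its argument "steps" is a list of rows, each an object with "xyz": the shift along the tool's x, y, z normalised to -1 to 1, where 1 is 0.04 m, a list of three; "turn": the turn, a rotation vector about the tool's x, y, z normalised to -1 to 1, where 1 is 0.08 rad, a list of three; "gripper": the gripper command: -1 is shut, 1 is fully open, values between are in proportion. A call has 1 to 20 rows; each row shifts and turns the commanded pose from where the row before left it, along the tool's axes as they then stand; what a row does not reach is not made up. A row lasts 1/12 s, in which the tool goes at most 41.7 mm and 7.16 degrees, less where a joint would pass 70% of its speed; a pose out of reach is approached as far as the arm can. A call with a number of a shift or a turn outside -1 to 1 is refused whole. A call with a gripper value outside its range is refused whole. The fingers move at their own pace and stop on an object; "squeeze" is the grip in N (left out, the last holds). Time passes only in rows, so rows that do not move let the fingers close. It gives the time, the measured TCP pose, the force and the opening at its end, in the units of the state.
- env.observe(): the state, without advancing time (a new reading comes with each control period).
- cams.get_image(name): name is "scene" or "top" or "wrist"; returns (picture, depth): 480x640x3 uint8, red, green, blue; 480x640 float32, m along the optical axis (not along the pixel's ray), 0 where there is no reading.
- cams.camera_info(name): a dict with "fx", "fy", "cx", "cy" (pixels), "k1" (the pictures are not rectified: a ray, as slopes to the right and down, at radius r is drawn at 1 + k1 r^2 times it, then the intrinsics apply), "extrinsics" (4x4, takes a point from camera to world coordinates). Camera axes: x right, y down, z forward; pixel columns grow to the right and rows downward; lengths in m; the calibration is good to about 2 mm. A picture is of the moment at which its call begins: read the wrist's pose just before it. camera_info takes no time and is no camera call; for the wrist camera it gives the pose at the moment of the call.
- order.close_job(): hands the job in, once; it reports no verdict.
The state is a dict: "time_s": time; "q": joint angles; "qvel": joint speeds; "joint_efforts": joint torques, N m; "position": TCP position; "tool_rot": TCP orientation; "ft_force": force on the tool from outside, world axes, zero at the start; "wrist_torque": the same for the moment, N m; "grip_width": finger opening in m.
Only numpy, scipy, OpenCV 4.12 (cv2) and the standard library are available. Lean on these libraries where they do the work, as an engineer would, in place of code of your own. Each camera call takes 0.05 s, during which the arm holds its last target. There are 200 camera calls.

## Working session

There is one attempt and no reset: what is moved stays moved. The work goes in short steps, Python scripts to look and compute and a tool call to move; the robot and the scene stay as the last step left them, time stands still between calls to the robot, and variables do not carry over. Pictures are saved under pics/ and viewed, about 8 in all and at most 12, crops included, and the job is handed in when it is done.

Besides the shell and the picture viewer there is one more tool, called after "Emit:" by a JSON object that holds its "name" and its "arguments", one argument or row to a line. step_arm: Moves the arm, as the interface text tells. Scaled input: -1 to 1 covers 0.04 m each way for a shift and 0.08 rad each way for a turn. Its arguments: {"type":"object","properties":{"steps":{"type":"array"},"squeeze":{"type":"number"}},"required":["steps"]}

```bash
ls; mkdir -p pics; python3 - <<'E'
from rig import env,cams,order
import cv2,numpy as np
s=env.observe();print(s)
for n in ("top","scene"):
    im,d=cams.get_image(n);cv2.imwrite(f"pics/{n}0.png",im[:,:,::-1]);np.savez(f"pics/{n}0.npz",im=im,d=d)
    print(cams.camera_info(n))
E
```

```text
pics
{'time_s': 0.0, 'q': array([-8.65352483e+01,  2.18416483e+01,  7.43850090e+01,  2.05010369e-03,
        8.38587595e+01, -1.23362592e+01]), 'qvel': array([ 0.02119194, -0.02600351, -0.07089506, -0.0591836 , -0.04150112,
       -0.01440052]), 'joint_efforts': array([ 1.15953011e-03, -4.48458588e+01, -2.31277120e+01, -1.35873570e-04,
        4.77587091e-03,  4.26280707e-06]), 'position': array([ 0.14974867, -0.52894431,  0.24970409]), 'tool_rot': array([[ 2.72293476e-01, -9.62214249e-01, -5.45852279e-05],
       [-9.62213159e-01, -2.72293252e-01,  1.49022843e-03],
       [-1.44878221e-03, -3.53256853e-04, -9.99998888e-01]]), 'ft_force': array([-0.56624225,  0.59297238,  0.0499719 ]), 'wrist_torque': array([ 0.01823716, -0.00389035,  0.0121365 ]), 'grip_width': 0.08521829364354515}
{'fx': 580.3943105140816, 'fy': 580.3943105140816, 'cx': 314.8432513313323, 'cy': 243.1232712173687, 'k1': -0.045140008911020685, 'extrinsics': array([[-0.00342108, -0.99383736,  0.11079526,  0.44064687],
       [-0.99994782,  0.0044663 ,  0.009187  , -0.01565641],
       [-0.00962523, -0.11075805, -0.99380079,  1.41488575],
       [ 0.        ,  0.        ,  0.        ,  1.        ]])}
{'fx': 548.3712107074979, 'fy': 548.3712107074979, 'cx': 326.77262032891747, 'cy': 246.58822430509716, 'k1': -0.05394658705739625, 'extrinsics': array([[-0.38249061,  0.78630754, -0.48520242,  1.1651042 ],
       [ 0.92382858,  0.31662498, -0.21514968,  0.2361122 ],
       [-0.0155466 , -0.53053659, -0.84751946,  1.06204222],
       [ 0.        ,  0.        ,  0.        ,  1.        ]])}
```

View pics/top0.png

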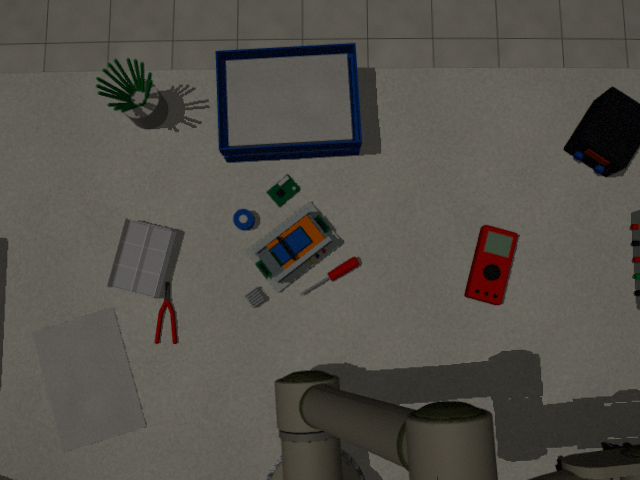

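View pics/scene0.png

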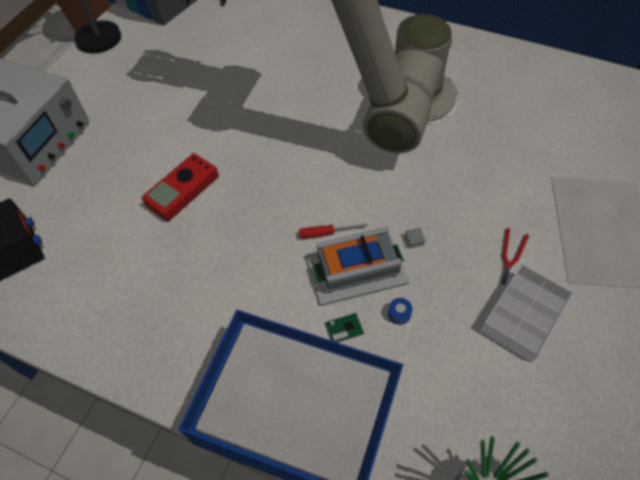

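Top view: jig near (295,246), with the orange rear web at its upper right (315,232) and the heat sink at (257,297), so the keeper's +y points to the lower left. The scene view agrees. Next I measure the jig.

```bash
cat > h.py <<'E'
import numpy as np,cv2
from rig import env,cams,order
def rays(ci,uv):
    uv=np.asarray(uv,float).reshape(-1,2)
    K=np.array([[ci['fx'],0,ci['cx']],[0,ci['fy'],ci['cy']],[0,0,1]])
    # x_d = x(1+k1 r^2): OpenCV's model
    n=cv2.undistortPoints(uv.reshape(-1,1,2),K,np.array([ci['k1'],0,0,0,0])).reshape(-1,2)
    return np.c_[n,np.ones(len(n))]
def on_plane(ci,uv,z):
    E=np.array(ci['extrinsics']);d=rays(ci,uv)@E[:3,:3].T;o=E[:3,3]
    return o+d*((z-o[2])/d[:,2])[:,None]
def at_depth(ci,uv,dep):
    E=np.array(ci['extrinsics']);return (rays(ci,uv)*np.asarray(dep)[:,None])@E[:3,:3].T+E[:3,3]
def big(m):
    n,l,s,c=cv2.connectedComponentsWithStats(m.astype(np.uint8))
    return l==1+np.argmax(s[1:,4])
E
python3 - <<'E'
from h import *
f=np.load("pics/top0.npz");im,d=f['im'],f['d'];ci=cams.camera_info("top")
hsv=cv2.cvtColor(im,cv2.COLOR_RGB2HSV)
roi=np.zeros(d.shape,bool);roi[195:300,240:345]=1
for n,lo,hi in(("orange",(8,150,90),(20,255,255)),("blue",(100,150,60),(125,255,255))):
    m=(cv2.inRange(hsv,lo,hi)>0)&roi
    if n=="blue": m[:, :258]=0
    v,u=np.nonzero(m);P=at_depth(ci,np.c_[u,v],d[m]);z=np.median(P[:,2])
    Q=on_plane(ci,np.c_[u,v],z)[:,:2]
    r=cv2.minAreaRect((Q*1000).astype(np.float32));print(n,m.sum(),"z",z,"mean",Q.mean(0),"rect",r)
# white base: anything 8..16mm
v,u=np.nonzero(roi);P=at_depth(ci,np.c_[u,v],d[roi]);
k=(P[:,2]>.03);r=cv2.minAreaRect((P[k,:2]*1000).astype(np.float32));print("cassette",r,np.percentile(P[k,2],[50,90,99]))
x0,y0,s=225,170,5
c=cv2.resize(im[170:320,225:385],None,fx=5,fy=4,interpolation=cv2.INTER_CUBIC);c=cv2.convertScaleAbs(c,alpha=1.6)
cv2.imwrite("pics/c1.png",c[:,:,::-1])
E
```

```text
orange 556 z 0.06609195514945687 mean [0.60725397 0.02607991] rect ((594.654541015625, 42.62436294555664), (70.11759948730469, 117.46817016601562), 37.49356460571289)
blue 522 z 0.06914478075661457 mean [0.58802805 0.05059007] rect ((586.3915405273438, 52.61277770996094), (42.49174499511719, 83.6659927368164), 37.937538146972656)
cassette ((559.20849609375, 68.01982879638672), (231.56016540527344, 228.1506805419922), 87.03543090820312) [0.06702541 0.0743781  1.41488575]
```

View pics/c1.png

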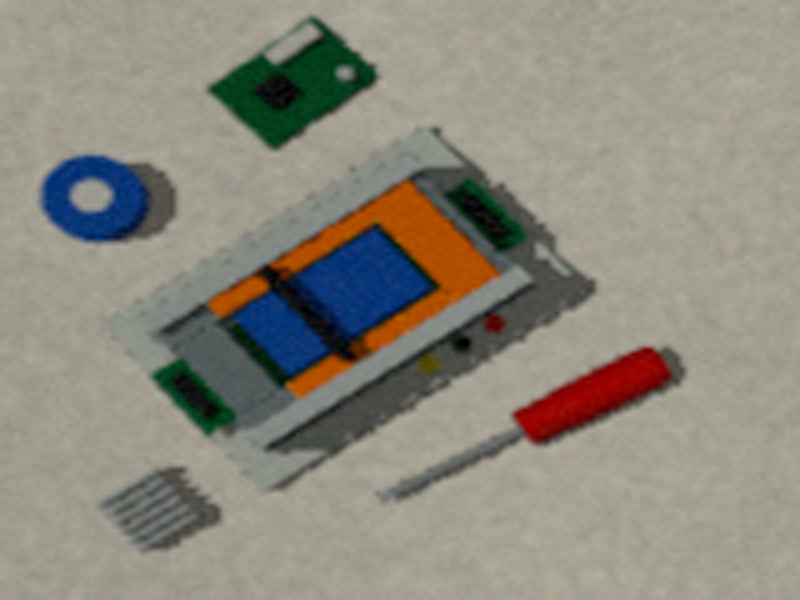

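Crop: blue head, black bar (310,310 in the crop) and orange web at the upper right are clear. The head's 42 x 84 mm footprint matches, giving +y at 127.9° and a press spot near (0.596, 0.040). I'm moving above it with the jaws shut, then turning tool x along the jig's x.

Emit:
{"name": "step_arm", "arguments": {
  "steps": [
    {"xyz": [-0.53,-0.73,0],"turn": [0,0,0],"gripper": -1},
    {"xyz": [-0.53,-0.73,0],"turn": [0,0,0],"gripper": -1},
    {"xyz": [-0.53,-0.73,0],"turn": [0,0,0],"gripper": -1},
    {"xyz": [-0.53,-0.73,0],"turn": [0,0,0],"gripper": -1},
    {"xyz": [-0.53,-0.73,0],"turn": [0,0,0],"gripper": -1},
    {"xyz": [-0.53,-0.73,0],"turn": [0,0,0],"gripper": -1},
    {"xyz": [-0.53,-0.73,0],"turn": [0,0,0],"gripper": -1},
    {"xyz": [-0.53,-0.73,0],"turn": [0,0,0],"gripper": -1},
    {"xyz": [-0.53,-0.73,0],"turn": [0,0,0],"gripper": -1},
    {"xyz": [-0.53,-0.73,0],"turn": [0,0,0],"gripper": -1},
    {"xyz": [-0.53,-0.73,0],"turn": [0,0,0],"gripper": -1},
    {"xyz": [-0.53,-0.73,0],"turn": [0,0,0],"gripper": -1},
    {"xyz": [-0.53,-0.73,0],"turn": [0,0,0],"gripper": -1},
    {"xyz": [-0.53,-0.73,0],"turn": [0,0,0],"gripper": -1},
    {"xyz": [-0.53,-0.73,0],"turn": [0,0,0],"gripper": -1},
    {"xyz": [-0.53,-0.73,0],"turn": [0,0,0],"gripper": -1},
    {"xyz": [-0.53,-0.73,0],"turn": [0,0,0],"gripper": -1},
    {"xyz": [-0.53,-0.73,0],"turn": [0,0,0],"gripper": -1},
    {"xyz": [-0.53,-0.73,0],"turn": [0,0,0],"gripper": -1},
    {"xyz": [-0.53,-0.73,0],"turn": [0,0,0],"gripper": -1}
  ],
  "squeeze": 40
}}

```text
time_s: 1.77
position: [0.5969, 0.0396, 0.25]
tool_rot: [[0.272, -0.962, -0.001], [-0.962, -0.272, 0.0], [-0.0, 0.001, -1.0]]
ft_force: [1.0, 0.2, 0.5]
grip_width: -0.0001
```

Emit:
{"name": "step_arm", "arguments": {
  "steps": [
    {"xyz": [0,0,0],"turn": [0,0,-1],"gripper": -1},
    {"xyz": [0,0,0],"turn": [0,0,-1],"gripper": -1},
    {"xyz": [0,0,0],"turn": [0,0,-1],"gripper": -1},
    {"xyz": [0,0,0],"turn": [0,0,-1],"gripper": -1},
    {"xyz": [0,0,0],"turn": [0,0,-1],"gripper": -1},
    {"xyz": [0,0,0],"turn": [0,0,-1],"gripper": -1},
    {"xyz": [0,0,0],"turn": [0,0,-1],"gripper": -1},
    {"xyz": [0,0,0],"turn": [0,0,-1],"gripper": -1},
    {"xyz": [0,0,0],"turn": [0,0,-1],"gripper": -1},
    {"xyz": [0,0,0],"turn": [0,0,-1],"gripper": -1},
    {"xyz": [0,0,0],"turn": [0,0,-1],"gripper": -1},
    {"xyz": [0,0,0],"turn": [0,0,-1],"gripper": -1},
    {"xyz": [0,0,0],"turn": [0,0,-1],"gripper": -1},
    {"xyz": [0,0,0],"turn": [0,0,-1],"gripper": -1},
    {"xyz": [0,0,0],"turn": [0,0,-1],"gripper": -1},
    {"xyz": [0,0,0],"turn": [0,0,-1],"gripper": -1},
    {"xyz": [0,0,0],"turn": [0,0,-1],"gripper": -1},
    {"xyz": [0,0,0],"turn": [0,0,-1],"gripper": -1},
    {"xyz": [0,0,0],"turn": [0,0,-1],"gripper": -1},
    {"xyz": [0,0,0],"turn": [0,0,-1],"gripper": -1}
  ]
}}

```text
time_s: 3.43
position: [0.5961, 0.0378, 0.2499]
tool_rot: [[0.953, 0.304, -0.001], [0.304, -0.953, 0.0], [-0.001, -0.0, -1.0]]
ft_force: [-0.3, 0.2, 0.1]
grip_width: -0.0003
```

Emit:
{"name": "step_arm", "arguments": {
  "steps": [
    {"xyz": [0,0,0],"turn": [0,0,-1],"gripper": -1},
    {"xyz": [0,0,0],"turn": [0,0,-1],"gripper": -1},
    {"xyz": [0,0,0],"turn": [0,0,-1],"gripper": -1},
    {"xyz": [0,0,0],"turn": [0,0,-1],"gripper": -1},
    {"xyz": [0,0,0],"turn": [0,0,-0.45],"gripper": -1},
    {"xyz": [0,0,0],"turn": [0,0,0],"gripper": -1},
    {"xyz": [0,0,0],"turn": [0,0,0],"gripper": -1}
  ]
}}

```text
time_s: 4.02
position: [0.5962, 0.0378, 0.25]
tool_rot: [[0.79, 0.613, -0.001], [0.613, -0.79, 0.0], [-0.0, -0.0, -1.0]]
ft_force: [0.3, -0.6, 0.0]
grip_width: -0.0004
```

```bash
cat > look.py <<'E'
import sys
from h import *
s=env.observe();ci=cams.camera_info("wrist");im,d=cams.get_image("wrist")
n=sys.argv[1];cv2.imwrite(f"pics/{n}.png",im[:,:,::-1])
np.set_printoptions(precision=4,suppress=True)
print(s['time_s'],s['position'],s['ft_force'],s['grip_width']);R=s['tool_rot'];print(R)
hsv=cv2.cvtColor(im,cv2.COLOR_RGB2HSV)
for nm,lo,hi in(("orange",(8,150,60),(20,255,255)),("blue",(100,150,40),(125,255,255))):
    m=cv2.inRange(hsv,lo,hi)>0
    if not m.any(): continue
    if nm=="orange": m=big(m)
    else:
        no,l,st,c=cv2.connectedComponentsWithStats(m.astype(np.uint8));print(st[1:][st[1:,4]>300],c[1:][st[1:,4]>300])
        m=big(m)
    v,u=np.nonzero(m);dd=d[m];ok=dd>0;z=np.median(at_depth(ci,np.c_[u,v][ok],dd[ok])[:,2]) if ok.any() else .068
    Q=on_plane(ci,np.c_[u,v],z)[:,:2]*1000
    a=np.radians(127.9);L=(Q-[586.4,52.6])@np.array([[np.sin(a),np.cos(a)],[-np.cos(a),np.sin(a)]])+[0,2]
    print(nm,m.sum(),"z",z,cv2.minAreaRect(Q.astype(np.float32)),"local x,y range",np.percentile(L,[.5,99.5],axis=0).ravel())
E
python3 look.py w1
```

```text
4.0167 [0.5962 0.0378 0.25  ] [ 0.3062 -0.5628  0.0495] -0.0003600994801006956
[[ 0.7902  0.6128 -0.0006]
 [ 0.6128 -0.7902  0.0001]
 [-0.0005 -0.0004 -1.    ]]
orange 4788 z 0.06790989704420058 ((594.2105102539062, 44.901123046875), (72.75202178955078, 119.06246948242188), 37.64991760253906) local x,y range [-34.7563 -67.4574  37.6095  49.8346]
[[  424   105    61    55  2210]
 [  295   144    53    34  1767]
 [  418   187   222   213 18434]
 [  295   188    52    55  2766]
 [  598   441    42    39   919]] [[453.3158 131.7344]
 [320.9994 160.3181]
 [539.7997 290.6947]
 [320.6406 214.7581]
 [624.0326 466.2764]]
blue 18434 z 0.07854655815506922 ((805.0147705078125, 106.89446258544922), (102.11058807373047, 233.0161590576172), 2.747880697250366) local x,y range [ 107.7973 -201.6737  292.506     8.6239]
```

View pics/w1.png

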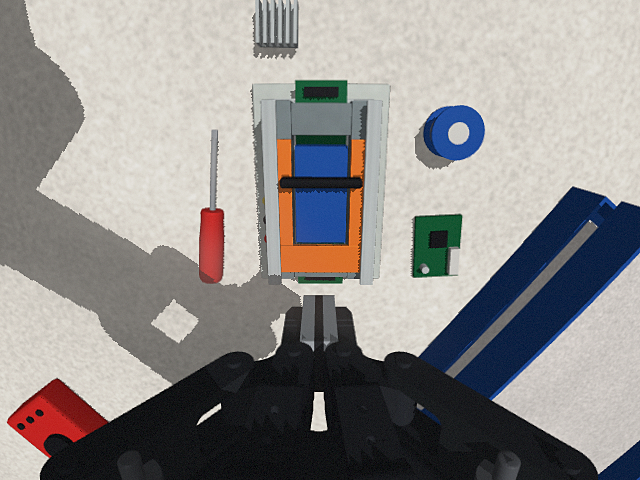

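Wrist view: head in two blue pieces around (321,195), black bar at row 183, and the web at row 260. Nothing stands over the jig. Next is head and bar location from this view.

```bash
python3 - <<'E'
from h import *
np.set_printoptions(precision=4,suppress=True)
ci=cams.camera_info("wrist");im,d=cams.get_image("wrist");hsv=cv2.cvtColor(im,cv2.COLOR_RGB2HSV)
roi=np.zeros(d.shape,bool);roi[80:285,255:390]=1
a=np.radians(127.9)
def loc(P):return np.c_[(P[:,:2]*1000-[586.4,52.6])@np.array([[np.sin(a),np.cos(a)],[-np.cos(a),np.sin(a)]])+[0,2],P[:,2]*1000]
b=(cv2.inRange(hsv,(100,150,40),(125,255,255))>0)&roi
k=(hsv[:,:,2]<45)&roi;k[:172]=0;k[195:]=0
o=(cv2.inRange(hsv,(8,150,60),(20,255,255))>0)&roi
w=roi&~b&~o&(hsv[:,:,1]<60);w[:,270:368]=0
for n,m in(("blue",b),("bar",k),("orange",o),("rails/base",w)):
    m=m&(d>0);v,u=np.nonzero(m);P=at_depth(ci,np.c_[u,v],d[m]);L=loc(P)
    print(n,m.sum(),np.percentile(L,[1,50,99],axis=0))
    if n=="blue":
        Q=on_plane(ci,np.c_[u,v],np.median(P[:,2]));print(cv2.minAreaRect((Q[:,:2]*1000).astype(np.float32)))
print("tcp",loc(np.array([env.observe()['position']])))
E
```

```text
blue 4490 [[-19.6878 -37.3618  33.8657]
 [  2.0054   2.4658  70.8895]
 [ 23.1886  45.0564  72.6552]]
((586.284423828125, 55.44447326660156), (43.725685119628906, 84.84747314453125), 37.60137176513672)
bar 876 [[-29.8545   8.1348  48.3142]
 [  0.3164  18.4519  88.5804]
 [ 32.9073  21.817   90.4946]]
orange 4780 [[-34.5143 -67.4499  63.8822]
 [  1.1263 -34.5715  67.9244]
 [ 37.4702  49.6346  71.7744]]
rails/base 7523 [[ -69.9925 -111.1875   -0.9996]
 [  44.5588   11.0146   12.7066]
 [  77.3028  100.7746   75.3138]]
tcp [[ -1.3555 -15.6534 250.1412]]
```

Emit:
{"name": "step_arm", "arguments": {
  "steps": [
    {"xyz": [0.05,0,0.6],"turn": [0,0,0],"gripper": -1},
    {"xyz": [0,0,0.8],"turn": [0,0,0],"gripper": -1},
    {"xyz": [0,0,0.8],"turn": [0,0,0],"gripper": -1},
    {"xyz": [0,0,0.8],"turn": [0,0,0],"gripper": -1},
    {"xyz": [0,0,0.4],"turn": [0,0,0],"gripper": -1},
    {"xyz": [0,0,0.15],"turn": [0,0,0],"gripper": -1},
    {"xyz": [0,0,0],"turn": [0,0,0],"gripper": -1},
    {"xyz": [0,0,0],"turn": [0,0,0],"gripper": -1}
  ]
}}

```text
time_s: 4.78
position: [0.5984, 0.039, 0.1093]
tool_rot: [[0.79, 0.614, 0.002], [0.614, -0.79, -0.0], [0.001, 0.001, -1.0]]
ft_force: [-0.6, 0.4, -0.3]
grip_width: -0.0002
```

```bash
python3 look.py w2
```

```text
4.7833 [0.5984 0.039  0.1093] [-0.6034  0.3821 -0.2751] -0.000190474721189281
[[ 0.7896  0.6137  0.0015]
 [ 0.6137 -0.7896 -0.0002]
 [ 0.0011  0.0011 -1.    ]]
orange 2744 z 0.06788439764685165 ((583.0636596679688, 14.049758911132812), (18.15634536743164, 65.9112777709961), 38.02257537841797) local x,y range [-35.24   -58.1889 -18.3128   6.0411]
[[ 480   99  106   89 6059]
 [ 269  163   98   63 5904]
 [ 272  249   91   81 4589]
 [ 504  276  136  165 9516]
 [ 585  407   55   73 2490]] [[533.9754 141.137 ]
 [317.0178 194.2344]
 [319.8839 275.0776]
 [585.6008 369.9181]
 [618.8177 451.3088]]
blue 9516 z 0.025287291886245872 ((815.1978759765625, 97.03742980957031), (67.63361358642578, 132.1315460205078), 2.8047568798065186) local x,y range [ 148.3035 -169.3612  241.3874  -36.9072]
```

View pics/w2.png

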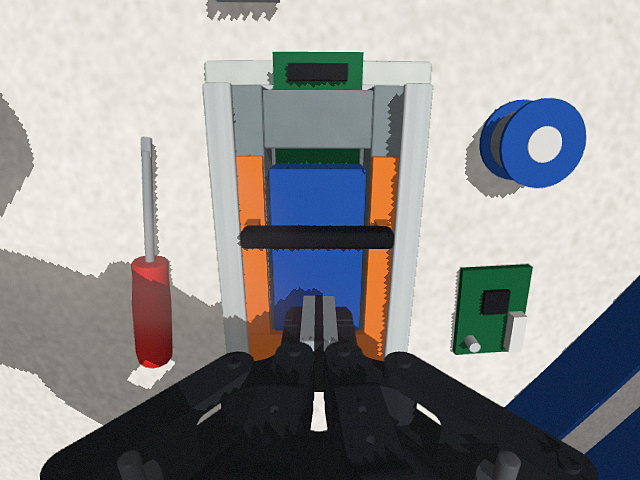

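Wrist close view: the shut fingers (319,320) are centred over the head and behind the bar (row 237). Now feeling downward.

Emit:
{"name": "step_arm", "arguments": {
  "steps": [
    {"xyz": [0,0,0.1],"turn": [0,0,0],"gripper": -1},
    {"xyz": [0,0,0.1],"turn": [0,0,0],"gripper": -1},
    {"xyz": [0,0,0.05],"turn": [0,0,0],"gripper": -1},
    {"xyz": [0,0,0.05],"turn": [0,0,0],"gripper": -1},
    {"xyz": [0,0,0.025],"turn": [0,0,0],"gripper": -1},
    {"xyz": [0,0,0.025],"turn": [0,0,0],"gripper": -1},
    {"xyz": [0,0,0.025],"turn": [0,0,0],"gripper": -1},
    {"xyz": [0,0,0],"turn": [0,0,0],"gripper": -1},
    {"xyz": [0,0,0],"turn": [0,0,0],"gripper": -1}
  ]
}}

```text
time_s: 5.58
position: [0.5978, 0.039, 0.0933]
tool_rot: [[0.789, 0.614, 0.0], [0.614, -0.789, -0.0], [0.0, 0.0, -1.0]]
ft_force: [-0.9, -0.0, 0.9]
grip_width: 0.0001
```

Emit:
{"name": "step_arm", "arguments": {
  "steps": [
    {"xyz": [0,0,0.025],"turn": [0,0,0],"gripper": -1},
    {"xyz": [0,0,0.025],"turn": [0,0,0],"gripper": -1},
    {"xyz": [0,0,0],"turn": [0,0,0],"gripper": -1}
  ]
}}

```text
time_s: 5.83
position: [0.5978, 0.0391, 0.0911]
tool_rot: [[0.789, 0.614, -0.0], [0.614, -0.789, 0.0], [-0.0, -0.0, -1.0]]
ft_force: [0.1, 0.6, -0.4]
grip_width: -0.0001
```

Emit:
{"name": "step_arm", "arguments": {
  "steps": [
    {"xyz": [0,0,0.025],"turn": [0,0,0],"gripper": -1},
    {"xyz": [0,0,0],"turn": [0,0,0],"gripper": -1}
  ]
}}

```text
time_s: 6.0
position: [0.5977, 0.039, 0.0902]
tool_rot: [[0.789, 0.614, -0.0], [0.614, -0.789, 0.0], [-0.0, -0.0, -1.0]]
ft_force: [0.4, -0.3, -0.1]
grip_width: -0.0
```

Emit:
{"name": "step_arm", "arguments": {
  "steps": [
    {"xyz": [0,0,0.025],"turn": [0,0,0],"gripper": -1},
    {"xyz": [0,0,0],"turn": [0,0,0],"gripper": -1}
  ]
}}

```text
time_s: 6.17
position: [0.5979, 0.039, 0.0896]
tool_rot: [[0.789, 0.614, 0.0], [0.614, -0.789, -0.0], [0.0, 0.0, -1.0]]
ft_force: [-1.9, -0.7, 5.3]
grip_width: -0.0
```

Emit:
{"name": "step_arm", "arguments": {
  "steps": [
    {"xyz": [0,0,0.025],"turn": [0,0,0],"gripper": -1},
    {"xyz": [0,0,0],"turn": [0,0,0],"gripper": -1}
  ]
}}

```text
time_s: 6.33
position: [0.5979, 0.039, 0.0888]
tool_rot: [[0.789, 0.614, 0.001], [0.614, -0.789, -0.0], [0.0, 0.0, -1.0]]
ft_force: [-2.0, 0.4, 5.7]
grip_width: 0.0001
```

Emit:
{"name": "step_arm", "arguments": {
  "steps": [
    {"xyz": [0,0,0.025],"turn": [0,0,0],"gripper": -1},
    {"xyz": [0,0,0],"turn": [0,0,0],"gripper": -1}
  ]
}}

```text
time_s: 6.5
position: [0.5979, 0.039, 0.0879]
tool_rot: [[0.789, 0.614, 0.001], [0.614, -0.789, -0.0], [0.0, 0.0, -1.0]]
ft_force: [-2.4, 0.2, 7.1]
grip_width: 0.0004
```

Contact felt at TCP z ≈ 0.0898, so the stop should be near 0.0798.

Emit:
{"name": "step_arm", "arguments": {
  "steps": [
    {"xyz": [0,0,0.025],"turn": [0,0,0],"gripper": -1},
    {"xyz": [0,0,0.025],"turn": [0,0,0],"gripper": -1},
    {"xyz": [0,0,0.025],"turn": [0,0,0],"gripper": -1},
    {"xyz": [0,0,0.025],"turn": [0,0,0],"gripper": -1},
    {"xyz": [0,0,0.025],"turn": [0,0,0],"gripper": -1},
    {"xyz": [0,0,0],"turn": [0,0,0],"gripper": -1},
    {"xyz": [0,0,0],"turn": [0,0,0],"gripper": -1}
  ]
}}

```text
time_s: 7.08
position: [0.5979, 0.0391, 0.0835]
tool_rot: [[0.789, 0.614, 0.001], [0.614, -0.789, -0.0], [0.001, 0.001, -1.0]]
ft_force: [-3.2, 0.2, 10.1]
grip_width: -0.0001
```

Emit:
{"name": "step_arm", "arguments": {
  "steps": [
    {"xyz": [0,0,0.025],"turn": [0,0,0],"gripper": -1},
    {"xyz": [0,0,0.025],"turn": [0,0,0],"gripper": -1},
    {"xyz": [0,0,0],"turn": [0,0,0],"gripper": -1},
    {"xyz": [0,0,0],"turn": [0,0,0],"gripper": -1}
  ]
}}

```text
time_s: 7.42
position: [0.5979, 0.0391, 0.0816]
tool_rot: [[0.789, 0.614, 0.001], [0.614, -0.789, -0.0], [0.001, 0.001, -1.0]]
ft_force: [-4.0, 0.1, 12.0]
grip_width: 0.0002
```

Emit:
{"name": "step_arm", "arguments": {
  "steps": [
    {"xyz": [0,0,0.025],"turn": [0,0,0],"gripper": -1},
    {"xyz": [0,0,0.025],"turn": [0,0,0],"gripper": -1},
    {"xyz": [0,0,0],"turn": [0,0,0],"gripper": -1},
    {"xyz": [0,0,0],"turn": [0,0,0],"gripper": -1}
  ]
}}

```text
time_s: 7.75
position: [0.5979, 0.039, 0.0798]
tool_rot: [[0.789, 0.614, 0.001], [0.614, -0.789, -0.0], [0.001, 0.001, -1.0]]
ft_force: [-5.0, 0.5, 12.9]
grip_width: 0.0001
```

Emit:
{"name": "step_arm", "arguments": {
  "steps": [
    {"xyz": [0,-0.05,0],"turn": [0,0,0],"gripper": -1},
    {"xyz": [0,-0.05,0],"turn": [0,0,0],"gripper": -1},
    {"xyz": [0,-0.05,0],"turn": [0,0,0],"gripper": -1},
    {"xyz": [0,-0.05,0],"turn": [0,0,0],"gripper": -1},
    {"xyz": [0,-0.05,0],"turn": [0,0,0],"gripper": -1}
  ]
}}

```text
time_s: 8.17
position: [0.5946, 0.0451, 0.081]
tool_rot: [[0.79, 0.614, 0.009], [0.614, -0.79, -0.004], [0.005, 0.008, -1.0]]
ft_force: [4.9, -7.5, 12.4]
grip_width: 0.0002
```

Emit:
{"name": "step_arm", "arguments": {
  "steps": [
    {"xyz": [0,-0.05,0],"turn": [0,0,0],"gripper": -1},
    {"xyz": [0,-0.05,0],"turn": [0,0,0],"gripper": -1},
    {"xyz": [0,-0.05,0],"turn": [0,0,0],"gripper": -1}
  ]
}}

```text
time_s: 8.42
position: [0.5911, 0.05, 0.081]
tool_rot: [[0.79, 0.614, 0.01], [0.614, -0.79, -0.003], [0.006, 0.009, -1.0]]
ft_force: [5.2, -7.3, 12.0]
grip_width: -0.0002
```

Emit:
{"name": "step_arm", "arguments": {
  "steps": [
    {"xyz": [0,-0.05,0.02],"turn": [0,0,0],"gripper": -1},
    {"xyz": [0,-0.025,0],"turn": [0,0,0],"gripper": -1},
    {"xyz": [0,0,0],"turn": [0,0,0],"gripper": -1}
  ]
}}

```text
time_s: 8.67
position: [0.5893, 0.0525, 0.0803]
tool_rot: [[0.789, 0.614, 0.01], [0.614, -0.789, -0.003], [0.006, 0.008, -1.0]]
ft_force: [5.1, -6.2, 11.7]
grip_width: -0.0001
```

Emit:
{"name": "step_arm", "arguments": {
  "steps": [
    {"xyz": [0,-0.05,0],"turn": [0,0,0],"gripper": -1},
    {"xyz": [0,-0.05,0],"turn": [0,0,0],"gripper": -1},
    {"xyz": [0,0,0],"turn": [0,0,0],"gripper": -1}
  ]
}}

```text
time_s: 8.92
position: [0.587, 0.0555, 0.0803]
tool_rot: [[0.789, 0.614, 0.01], [0.614, -0.789, -0.004], [0.006, 0.009, -1.0]]
ft_force: [5.1, -7.4, 11.8]
grip_width: -0.0001
```

Emit:
{"name": "step_arm", "arguments": {
  "steps": [
    {"xyz": [0,-0.05,0],"turn": [0,0,0],"gripper": -1},
    {"xyz": [0,-0.05,0],"turn": [0,0,0],"gripper": -1},
    {"xyz": [0,0,0],"turn": [0,0,0],"gripper": -1}
  ]
}}

```text
time_s: 9.17
position: [0.5847, 0.0585, 0.0803]
tool_rot: [[0.789, 0.614, 0.01], [0.614, -0.789, -0.004], [0.006, 0.009, -1.0]]
ft_force: [5.5, -7.7, 12.3]
grip_width: 0.0001
```

Emit:
{"name": "step_arm", "arguments": {
  "steps": [
    {"xyz": [0,-0.05,0],"turn": [0,0,0],"gripper": -1},
    {"xyz": [0,-0.05,0],"turn": [0,0,0],"gripper": -1},
    {"xyz": [0,0,0],"turn": [0,0,0],"gripper": -1}
  ]
}}

```text
time_s: 9.42
position: [0.5822, 0.0617, 0.0803]
tool_rot: [[0.79, 0.614, 0.01], [0.614, -0.79, -0.004], [0.006, 0.009, -1.0]]
ft_force: [6.0, -7.7, 12.9]
grip_width: -0.0
```

Emit:
{"name": "step_arm", "arguments": {
  "steps": [
    {"xyz": [0,-0.05,0],"turn": [0,0,0],"gripper": -1},
    {"xyz": [0,-0.05,0],"turn": [0,0,0],"gripper": -1},
    {"xyz": [0,0,0],"turn": [0,0,0],"gripper": -1}
  ]
}}

```text
time_s: 9.67
position: [0.5798, 0.0649, 0.0803]
tool_rot: [[0.79, 0.614, 0.01], [0.614, -0.79, -0.003], [0.006, 0.009, -1.0]]
ft_force: [6.4, -7.9, 12.5]
grip_width: -0.0001
```

```bash
python3 look.py w3|head -5
```

```text
9.6667 [0.5798 0.0649 0.0803] [ 6.3678 -7.8589 12.4915] -8.875586213652662e-05
[[ 0.7895  0.6136  0.0105]
 [ 0.6137 -0.7895 -0.0035]
 [ 0.0061  0.0092 -0.9999]]
orange 2539 z 0.06802359739932981 ((585.11572265625, 106.57405090332031), (12.388458251953125, 38.93231201171875), 37.55565643310547) local x,y range [26.0091 27.8012 38.2751 64.4339]
```

View pics/w3.png

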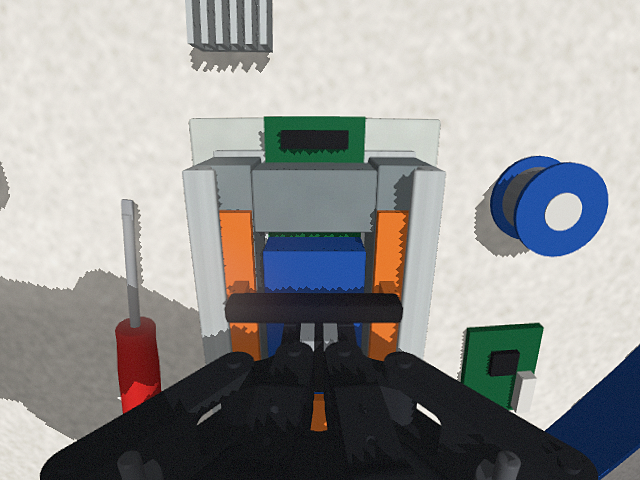

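Wrist view: fingers are against the bar (row 305), and the orange arms end at row 212, about 12–14 mm on from the start. The web is visible behind the fingers and force is steady, so it has cleared the head's end. I'll keep sliding.

Emit:
{"name": "step_arm", "arguments": {
  "steps": [
    {"xyz": [0,-0.05,0],"turn": [0,0,0],"gripper": -1},
    {"xyz": [0,-0.05,0],"turn": [0,0,0],"gripper": -1},
    {"xyz": [0,0,0],"turn": [0,0,0],"gripper": -1}
  ]
}}

```text
time_s: 9.97
position: [0.5773, 0.0681, 0.0803]
tool_rot: [[0.789, 0.614, 0.01], [0.614, -0.79, -0.003], [0.006, 0.009, -1.0]]
ft_force: [5.3, -8.8, 12.9]
grip_width: 0.0003
```

Emit:
{"name": "step_arm", "arguments": {
  "steps": [
    {"xyz": [0,-0.05,0],"turn": [0,0,0],"gripper": -1},
    {"xyz": [0,-0.025,0],"turn": [0,0,0],"gripper": -1},
    {"xyz": [0,0,0],"turn": [0,0,0],"gripper": -1}
  ]
}}

```text
time_s: 10.22
position: [0.5756, 0.0704, 0.0803]
tool_rot: [[0.789, 0.614, 0.011], [0.614, -0.79, -0.003], [0.006, 0.009, -1.0]]
ft_force: [6.5, -8.7, 12.7]
grip_width: -0.0001
```

Emit:
{"name": "step_arm", "arguments": {
  "steps": [
    {"xyz": [0,-0.025,0],"turn": [0,0,0],"gripper": -1},
    {"xyz": [0,0,0],"turn": [0,0,0],"gripper": -1}
  ]
}}

```text
time_s: 10.38
position: [0.575, 0.0711, 0.0803]
tool_rot: [[0.79, 0.614, 0.011], [0.614, -0.79, -0.004], [0.006, 0.009, -1.0]]
ft_force: [6.4, -8.3, 12.4]
grip_width: 0.0001
```

Emit:
{"name": "step_arm", "arguments": {
  "steps": [
    {"xyz": [0,-0.025,0],"turn": [0,0,0],"gripper": -1},
    {"xyz": [0,0,0],"turn": [0,0,0],"gripper": -1}
  ]
}}

```text
time_s: 10.55
position: [0.5744, 0.0719, 0.0803]
tool_rot: [[0.79, 0.614, 0.011], [0.614, -0.79, -0.003], [0.006, 0.009, -1.0]]
ft_force: [5.5, -8.1, 12.6]
grip_width: 0.0001
```

Emit:
{"name": "step_arm", "arguments": {
  "steps": [
    {"xyz": [0,-0.025,0],"turn": [0,0,0],"gripper": -1},
    {"xyz": [0,0,0],"turn": [0,0,0],"gripper": -1}
  ]
}}

```text
time_s: 10.72
position: [0.5738, 0.0727, 0.0803]
tool_rot: [[0.79, 0.614, 0.011], [0.614, -0.79, -0.004], [0.006, 0.009, -1.0]]
ft_force: [6.2, -9.2, 12.0]
grip_width: -0.0001
```

Emit:
{"name": "step_arm", "arguments": {
  "steps": [
    {"xyz": [0,-0.025,0],"turn": [0,0,0],"gripper": -1},
    {"xyz": [0,0,0],"turn": [0,0,0],"gripper": -1}
  ]
}}

```text
time_s: 10.88
position: [0.5733, 0.0733, 0.0803]
tool_rot: [[0.79, 0.614, 0.011], [0.614, -0.79, -0.004], [0.006, 0.01, -1.0]]
ft_force: [6.8, -10.3, 12.0]
grip_width: 0.0001
```

Emit:
{"name": "step_arm", "arguments": {
  "steps": [
    {"xyz": [0,-0.025,0],"turn": [0,0,0],"gripper": -1},
    {"xyz": [0,0,0],"turn": [0,0,0],"gripper": -1}
  ]
}}

```text
time_s: 11.05
position: [0.5733, 0.0734, 0.0803]
tool_rot: [[0.79, 0.614, 0.012], [0.614, -0.79, -0.005], [0.007, 0.012, -1.0]]
ft_force: [8.8, -14.0, 10.8]
grip_width: 0.0001
```

Motion stopped and force rose (about 16 N total, including roughly 8 N of head friction), so this is the keeper's end stop. One small nudge, then back off and look.

Emit:
{"name": "step_arm", "arguments": {
  "steps": [
    {"xyz": [0,-0.012,0],"turn": [0,0,0],"gripper": -1},
    {"xyz": [0,0,0],"turn": [0,0,0],"gripper": -1}
  ]
}}

```text
time_s: 11.22
position: [0.5732, 0.0734, 0.0803]
tool_rot: [[0.79, 0.613, 0.013], [0.614, -0.79, -0.006], [0.007, 0.012, -1.0]]
ft_force: [10.3, -14.9, 9.3]
grip_width: 0.0002
```

Emit:
{"name": "step_arm", "arguments": {
  "steps": [
    {"xyz": [0,0.05,0],"turn": [0,0,0],"gripper": -1},
    {"xyz": [0,0.05,0],"turn": [0,0,0],"gripper": -1},
    {"xyz": [0,0.05,0],"turn": [0,0,0],"gripper": -1},
    {"xyz": [0,0,0],"turn": [0,0,0],"gripper": -1}
  ]
}}

```text
time_s: 11.55
position: [0.5735, 0.073, 0.0796]
tool_rot: [[0.79, 0.614, 0.004], [0.614, -0.79, 0.003], [0.005, 0.001, -1.0]]
ft_force: [-1.8, 7.2, 15.6]
grip_width: 0.0002
```

Emit:
{"name": "step_arm", "arguments": {
  "steps": [
    {"xyz": [0,0,-0.05],"turn": [0,0,0],"gripper": -1},
    {"xyz": [0,0,-0.05],"turn": [0,0,0],"gripper": -1},
    {"xyz": [0,0,-0.05],"turn": [0,0,0],"gripper": -1},
    {"xyz": [0,0,0],"turn": [0,0,0],"gripper": -1}
  ]
}}

```text
time_s: 11.88
position: [0.5724, 0.0717, 0.0837]
tool_rot: [[0.789, 0.614, 0.0], [0.614, -0.789, -0.0], [-0.0, 0.0, -1.0]]
ft_force: [0.1, -0.4, -1.0]
grip_width: -0.0001
```

Contact was lost at TCP 0.0837, below the head's free height of 0.0898, so the head is held down. Rising for a check.

Emit:
{"name": "step_arm", "arguments": {
  "steps": [
    {"xyz": [0,0.05,-0.2],"turn": [0,0,0],"gripper": -1},
    {"xyz": [0,0.05,-0.5],"turn": [0,0,0],"gripper": -1},
    {"xyz": [0,0.3,-0.8],"turn": [0,0,0],"gripper": -1},
    {"xyz": [0,0.4,-0.8],"turn": [0,0,0],"gripper": -1},
    {"xyz": [0,0.4,-0.8],"turn": [0,0,0],"gripper": -1},
    {"xyz": [0,0.4,-0.8],"turn": [0,0,0],"gripper": -1},
    {"xyz": [0,0,0],"turn": [0,0,0],"gripper": -1},
    {"xyz": [0,0,0],"turn": [0,0,0],"gripper": -1}
  ]
}}

```text
time_s: 12.55
position: [0.6123, 0.0204, 0.2411]
tool_rot: [[0.79, 0.613, 0.003], [0.613, -0.79, -0.001], [0.002, 0.002, -1.0]]
ft_force: [-1.3, -0.4, -1.2]
grip_width: 0.0
```

```bash
python3 look.py w4; python3 - <<'E'
import cv2;im=cv2.imread("pics/w4.png");cv2.imwrite("pics/w4c.png",cv2.resize(im[60:300,200:520],(800,600)))
E
```

```text
12.55 [0.6123 0.0204 0.2411] [-1.2914 -0.3655 -1.1612] 1.3762154437543942e-05
[[ 0.7902  0.6129  0.0032]
 [ 0.6129 -0.7902 -0.0006]
 [ 0.0022  0.0024 -1.    ]]
orange 5776 z 0.06792979865758225 ((579.546142578125, 63.836212158203125), (72.53797149658203, 117.90249633789062), 37.57691955566406) local x,y range [-34.615  -43.8387  37.5864  73.7759]
[[  425    76    64    58  2425]
 [  291   126    54    68  3597]
 [  411   165   229   232 20070]
 [  598   438    42    42  1024]] [[456.4049 104.4784]
 [317.4337 159.211 ]
 [539.3663 278.2952]
 [623.54   465.1807]]
blue 20070 z 0.07714210249142323 ((806.4658203125, 96.99017333984375), (98.9920654296875, 244.44287109375), 2.7664451599121094) local x,y range [ 100.6645 -214.1718  284.6451    5.0089]
```

View pics/w4.png

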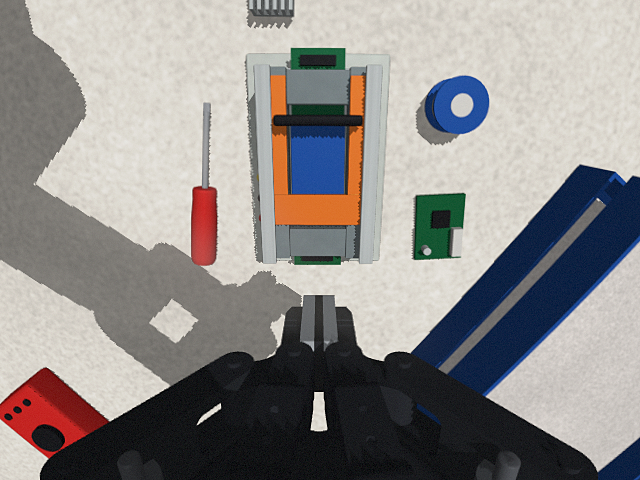

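The web covers the head's rear and the keeper moved about 24 mm. The bystanders are unmoved. Last, I check the head's height and hand in.

```bash
python3 - <<'E'
from h import *
ci=cams.camera_info("wrist");im,d=cams.get_image("wrist")
u,v=np.meshgrid(np.arange(300,337,4),np.arange(145,188,4));u=u.ravel();v=v.ravel()
P=at_depth(ci,np.c_[u,v],d[v,u]);print("head z",np.median(P[:,2]),"(was .0709)")
u,v=np.meshgrid(np.arange(290,347,4),np.arange(200,220,4));u=u.ravel();v=v.ravel()
print("web z",np.median(at_depth(ci,np.c_[u,v],d[v,u])[:,2]))
print(order.close_job())
E
```

```text
head z 0.06299769089373355 (was .0709)
web z 0.06815717131272953
the job is handed in; nothing more can be done
None
```

The blue head is pressed and trapped under the fully home keeper, and the job is handed in at about 12.6 s of the 64 s allowed.

- **Press:** The shut fingers met the head about 3 mm above its middle setting. I pressed it about 10 mm, to its stop, at about 13 N. The highest vertical reading was about 16 N, briefly, while backing off.
- **Slide:** Holding the head down, I slid the fingers along it and pushed the bar until the keeper stopped. The highest sideways force at the wrist was about 18 N, including roughly 8 N of finger friction on the head.
- **Last checks:** After I let go, the head's top measured z = 63.0 mm against 70.9 mm at the start. That is about 8 mm down, which is the trapped rest depth. The keeper had moved about 24 mm, and its web covers the head's rear end.
- **Surroundings:** The gripper is clear of the jig. In the last picture the bystanders near the jig look unmoved, judged by eye; the pliers and parts box were out of view.

No check failed. The keeper's end position rests on the felt stop and the measured 24 mm, because its exact start was unknown (0 to 6 mm).

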